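Put the dosing cup away and latch the laundry-tablet tub

TASK

Stand the dosing cup upright in the empty front compartment of the laundry-tablet tub, then swing the tub's lid shut without letting it slam and press it gently down on its springy gasket until the catch snaps in and the lid stays down by itself. Never push on the tub or its lid with more than about 25 N, and leave the bottles and the brush where they are.

Things in the scene. Friction and masses are not known exactly. Their poses are not given: they have to be found in the camera images.
- cup: Small open dosing cup of grey plastic, 52 mm across its rim, tapering a little to the foot, 62 mm tall, wall 3 mm, about 50 g, standing on the counter to the left or right of the tub. Origin: centre of its underside; z up.
- tub: White plastic tub for laundry tablets, fixed to the counter: outside 160 (x) by 200 (y) by 96 mm tall, walls and floor 5 mm. Origin: centre of its underside; x points from the front (catch side) to the hinge side, z up. A divider 45 mm tall at x = 0: the front compartment, x -75 to -2 mm, y -95 to 95 mm, is empty; the rear one holds tablets 37 mm high.
- cup_place (a point): Centre of the floor of the tub's empty front compartment (where the cup's underside is to stand), 5 mm above the counter; axes as the tub's.
- lid_hinge (a point): Middle of the lid's hinge axis, at x = +85 mm, z = 103 mm in the tub's frame; its y axis is the hinge axis; axes as the tub's (it does not turn with the lid).
- lid_press (a point): The point to press: on the lid's outer (upper) face, mid-width, 165 mm from the hinge axis, near the free edge. Its z axis is the outward normal of the outer face (up when shut); x points to the hinge. Pressing here, the catch clicks at about 9 to 12 N; only 1 to 2 mm further down, at about 14 N, is a hard stop where the force climbs steeply.
- lid (a joint): Lid angle, rad: 0 = level (shut), 1.45 to 1.6 = open, as at the start. White plate reaching 184 mm from the hinge, 206 mm wide, 10 mm thick, underside in the plane of the hinge axis, 0.18 kg; the stiff hinge holds it where it is left. Latched and let go it rests somewhere between -0.022 and 0.042 rad; let go unlatched, the gasket lifts it 7 to 9 mm (0.04 to 0.06 rad) higher.
- detergent: Bystander: white detergent bottle, 68 mm across, 170 mm tall. Origin: centre of its underside.
- spray: Bystander: spray bottle, 72 mm across, 200 mm tall. Origin: centre of its underside.
- brush: Bystander: scrubbing brush with handle, lying on the counter. Origin: on its underside.
- gasket_front (a point): Nominal top of the black rubber bulb gasket, mid-front of the tub's rim, 113 mm above the counter (8 mm wide all round, opening inside 145 by 180 mm). The lid meets it at about 0.03 to 0.09 rad; it yields 10 mm with about 1.4 N per mm, then is hard. Its true height differs from tub to tub by up to 4.5 mm either way, unseen: it can only be felt.
- catch_point (a point): Nominal underside of the sprung steel catch, mid-front of the tub, 78 mm above the counter; true height up to 4.5 mm off, with the gasket. Lid arms 45 mm apart reach 33 mm below the plate at the free edge and carry a steel cross rod (6 mm thick, 177 mm from the hinge, 30 mm below the underside) that pushes the catch aside (about 3 N) and snaps under it.
- catch (a joint): Travel of the sprung steel catch, m: 0 = sprung fully out (lid open, or latched with the rod beneath it), 0.0015 to 0.007 = pushed into the tub by the lid's rod (lid down on the gasket but not latched). Never touched directly.
Mind the look-alikes: they are no part of the job. There is more than one size of the cup; the one meant has the size given above.

How it is judged:
By the outcome, as a careful person would: the job done as asked, in the order asked, and still so for the second after the job is handed in, with the robot touching nothing.
It also fails if it takes over 70 s, if anything falls off the work surface, if the arm or the gripper's body presses on something with over 40 N, if the wrist force passes 120 N, or if a joint passes its speed limit or range.

ROBOT

A 6-joint arm with a two-finger parallel gripper is mounted at the origin on the work surface. World frame = base frame: x ahead of the robot, y to its left, z up, the work surface at z = 0. Lengths are in m, angles in rad, forces in N, time in s.
With the tool pointing down it reaches from about 0.325 to 0.775 m from the base axis. Payload 5.5 kg.
Tool frame: the origin (TCP) lies at the very end of the fingers, on their centre line; the grasp point (between the pads) lies 19 mm behind it; z points along the fingers, y is the line along which they close (so a half turn about z gives the same grasp; the last joint's range is limited). The gripper opens to 85 mm and grips with 20 to 120 N. Pads are 22 mm wide; open, the fingers measure 114 mm over their backs; the gripper's body (76 mm by 85 mm) begins 54 mm behind the grasp point. The pads swing forward as they close: fully open they stand 13 mm farther back than shut.
Start: joints at [-0.057, 0.091, 1.231, -0, 1.82, -0.057], TCP at [0.6, -0, 0.193] pointing down, gripper open.
Joint ranges: [-2.87, 2.87], [-0.86, 2.18], [0.17, 2.46], [-1.51, 4.65], [0.06, 2.69], [-2.65, 2.65]. Speed limits (rad/s): [2.57, 2.57, 3.01, 3.14, 3.14, 3.14].

INTERFACE

Orientations are given as a unit quaternion [x, y, z, w].
In Python, from rig import r, eyes gives the robot as it stands. The module is installed in compiled form; this text tells all that it offers.
- The arm moves only by the tool carry_out, never from a script. Its argument "moves" is a list of rows, each an object with "delta_pos": the shift along the tool's x, y, z in a scale on which 1.0 is 0.6 m, a list of three; "roll": the turn about the tool's z in a scale on which 1.0 is pi rad; "gripper": the closure, from 0 (fully open) to 1 (shut). In form: [{"delta_pos": [dx, dy, dz], "roll": roll, "gripper": gripper}, ...]. A call has 1 to 20 rows; each row is the pose to reach, as a shift and turn from the pose commanded when the call began, along the tool's axes at that moment; what a row does not reach only later rows make up. A row lasts 1/8 s, in which the tool goes at most 62.5 mm and 10.7 degrees, less where a joint would pass 70% of its speed; a pose out of reach is approached as far as the arm can. A call with a gripper value outside its range is refused whole. The fingers move at their own pace and stop on an object; the grip force is fixed at half the most. Time passes only in rows, so rows that repeat a pose let the fingers close. It gives the time, the measured TCP pose, the force, the opening and the grip force at its end, in the units of the state.
- r.get_obs(): the state, without advancing time (a new reading comes with each control period).
- eyes.read_camera(name): name is "scene" or "side" or "wrist"; returns (picture, depth): 420x560x3 uint8, red, green, blue; 420x560 float32, m along the optical axis (not along the pixel's ray), 0 where there is no reading.
- eyes.get_calibration(name): a dict with "vfov" (degrees; the focal length in pixels is half the picture's height over the tangent of half this angle, whatever the lens; pixels are square), "cx", "cy" (the principal point, pixels), "pose" (4x4, takes a point from camera to world coordinates). Camera axes: x right, y up, looking along -z (the intrinsics and any distortion apply to the point x, -y, -z); pixel columns grow to the right and rows downward; lengths in m; the calibration is good to about 2 mm. A picture is of the moment at which its call begins: read the wrist's pose just before it. get_calibration takes no time and is no camera call; for the wrist camera it gives the pose at the moment of the call.
- r.hand_in(): hands the job in; it is judged then, once.
The state is a dict: "clock": time; "joint_positions": joint angles; "joint_velocities": joint speeds; "effort": joint torques, N m; "position": TCP position; "orientation": TCP orientation; "ft_force": force on the tool from outside, world axes, zero at the start; "torque": the same for the moment, N m; "width": finger opening in m; "grip_force": force on a finger pad.
Only numpy, scipy, OpenCV 4.12 (cv2) and the standard library are available. Lean on these libraries where they do the work, as an engineer would, in place of code of your own. Each camera call takes 0.05 s, during which the arm holds its last target. There are 200 camera calls.

## Working session

There is one attempt and no reset: what is moved stays moved. The work goes in short steps, Python scripts to look and compute and a tool call to move; the robot and the scene stay as the last step left them, time stands still between calls to the robot, and variables do not carry over. Pictures are saved under pics/ and viewed, at most 10 in all, crops included, and the job is handed in when it is done.

Besides the shell and the picture viewer there is one more tool, called after "Request:" by a JSON object that holds its "name" and its "arguments", one argument or row to a line. carry_out: Moves the arm, as the interface text tells. Its arguments: {"type":"object","properties":{"moves":{"type":"array","items":{"type":"object","properties":{"delta_pos":{"type":"array","items":{"type":"number"}},"roll":{"type":"number"},"gripper":{"type":"number"}}}}},"required":["moves"]}

```bash
mkdir -p pics
cat > h.py <<'E'
import numpy as np, cv2
from rig import r, eyes
def pts(name):
    c=eyes.get_calibration(name); rgb,d=eyes.read_camera(name)
    f=d.shape[0]/2/np.tan(np.radians(c['vfov'])/2)
    v,u=np.mgrid[:d.shape[0],:d.shape[1]]
    P=np.stack([(u-c['cx'])/f*d,-(v-c['cy'])/f*d,-d,np.ones_like(d)],-1)@np.array(c['pose']).T
    P=P[...,:3]; P[d==0]=np.nan
    return rgb,d,P,c
E
python3 - <<'E'
from h import *
o=r.get_obs(); print(o)
ims=[]
for n in("scene","side"):
    rgb,d,P,c=pts(n); np.save(n+'.npy',P); cv2.imwrite(f'pics/{n}0.png',rgb[...,::-1]); print(n,c)
print(eyes.get_calibration("wrist"))
E
```

```text
{'clock': 0.0, 'joint_positions': array([-5.67172960e-02,  9.18378236e-02,  1.23191983e+00, -2.20625756e-05,
        1.81980283e+00, -5.67071815e-02]), 'joint_velocities': array([ 0.00013313, -0.00118601,  0.00045676,  0.0012942 , -0.00074387,
        0.00121734]), 'effort': array([ 1.92109423e-03, -4.58737707e+01, -4.18019521e+01,  2.08830479e-04,
        1.19483890e-02, -1.60596358e-05]), 'position': array([5.99628437e-01, 8.20534889e-07, 1.91644374e-01]), 'orientation': array([ 7.07111930e-01,  7.07100948e-01, -6.63159554e-04, -7.26931807e-04]), 'ft_force': array([0.02063489, 0.78074051, 0.5747093 ]), 'torque': array([-0.01281667, -0.04112123, -0.03755563]), 'grip_force': 0.0, 'width': 0.0854171845954491}
scene {'vfov': 57.59340060747581, 'cx': 280.47063158643124, 'cy': 211.64152899835216, 'pose': array([[ 0.84314275, -0.38899031,  0.37120998,  0.88326189],
       [ 0.53767808,  0.61451148, -0.57730228, -0.57272984],
       [-0.0035478 ,  0.6863397 ,  0.72727246,  0.77153255],
       [ 0.        ,  0.        ,  0.        ,  1.        ]])}
side {'vfov': 57.66246918083284, 'cx': 279.92443001468405, 'cy': 207.39494674320576, 'pose': array([[-0.92216124,  0.23234507, -0.30924814,  0.23493637],
       [-0.3867925 , -0.54729868,  0.74219655,  0.63880037],
       [ 0.00319461,  0.80403975,  0.59456696,  0.63763429],
       [ 0.        ,  0.        ,  0.        ,  1.        ]])}
{'vfov': 63.65296624048219, 'cx': 275.3504495259541, 'cy': 205.78352092574045, 'pose': array([[ 9.99998211e-01, -1.19129528e-03,  1.46932420e-03,
         5.99826322e-01],
       [ 7.50317670e-04,  9.62857426e-01,  2.70009286e-01,
         6.68779979e-02],
       [-1.73641050e-03, -2.70007700e-01,  9.62856597e-01,
         3.73249414e-01],
       [ 0.00000000e+00,  0.00000000e+00,  0.00000000e+00,
         1.00000000e+00]])}
```

View pics/scene0.png

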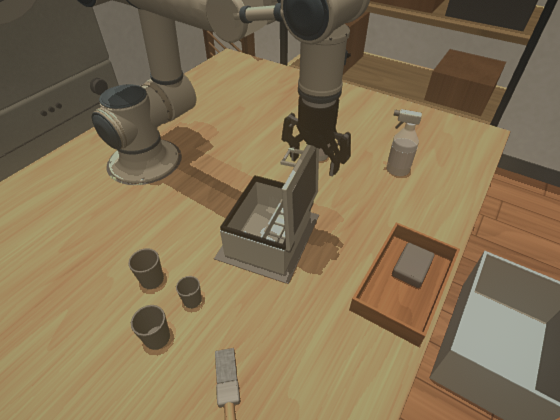

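View pics/side0.png

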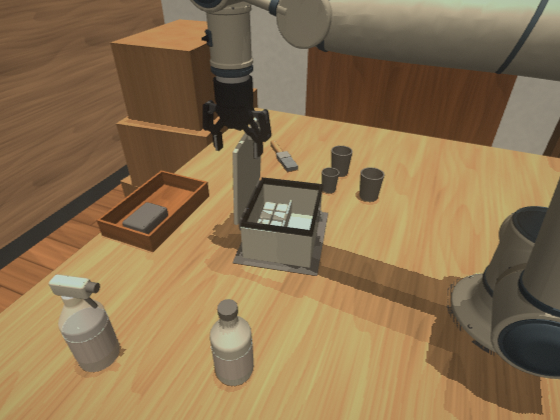

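The scene view shows three cups near (147,268), (151,327) and (189,292), with the tub at about (268,230) and its lid open at (300,195). The brush is at (228,380) and the spray bottle at (402,150). The side view adds the detergent bottle at (232,345). Next I measure the cups and the tub.

Run:
```python
from h import *
import scipy.ndimage as nd
for n in("scene","side"):
    P=np.load(n+'.npy'); x,y,z=P[...,0],P[...,1],P[...,2]
    reg=(x>0.25)&(x<0.95)&(abs(y)<0.6)
    t=z[reg&(abs(z)<.012)]; print(n,'table',np.nanmedian(t),np.nanstd(t))
    m=reg&(z>0.012)&(z<0.26)
    L,k=nd.label(m)
    for i in range(1,k+1):
        s=L==i
        if s.sum()<120: continue
        q=P[s]; vv,uu=np.where(s); zt=np.percentile(q[:,2],98)
        print('blob',s.sum(),'px',uu.mean().round(),vv.mean().round(),'min',q.min(0).round(3),'max',q.max(0).round(3))
        if zt<0.12 and s.sum()<3000:
            rim=q[q[:,2]>zt-0.006][:,:2]
            A=np.c_[2*rim,np.ones(len(rim))]; w=np.linalg.lstsq(A,(rim**2).sum(1),rcond=None)[0]
            print('   rim z',zt.round(4),'circle',w[:2].round(4),'diam',2*np.sqrt(w[2]+w[0]**2+w[1]**2).round(4))
    # tub rim: points z 0.095-0.12
    s=reg&(z>0.09)&(z<0.122); q=P[s]; L2,k2=nd.label(s); 
    for i in range(1,k2+1):
        if (L2==i).sum()<300: continue
        p=P[L2==i][:,:2].astype(np.float32); print('rimblob',len(p),cv2.minAreaRect(p))
```

```text
scene table -0.0010177164479251433 0.002186971779130088
blob 1420 px 404.0 142.0 min [0.647 0.352 0.012] max [0.733 0.406 0.202]
blob 5901 px 272.0 217.0 min [ 0.415 -0.163  0.012] max [0.622 0.316 0.26 ]
blob 2445 px 405.0 282.0 min [ 0.78  -0.134  0.012] max [0.94  0.131 0.053]
   rim z 0.0502 circle [ 0.859  -0.0044] diam 0.2398
blob 1159 px 413.0 264.0 min [ 0.824 -0.004  0.012] max [0.895 0.097 0.039]
   rim z 0.0367 circle [0.8597 0.0461] diam 0.0684
blob 988 px 146.0 267.0 min [ 0.317 -0.344  0.012] max [ 0.384 -0.278  0.083]
   rim z 0.0804 circle [ 0.3508 -0.3114] diam 0.0624
blob 562 px 189.0 290.0 min [ 0.443 -0.327  0.012] max [ 0.495 -0.277  0.063]
   rim z 0.0619 circle [ 0.4688 -0.3019] diam 0.048
blob 1169 px 150.0 325.0 min [ 0.432 -0.442  0.012] max [ 0.498 -0.376  0.082]
   rim z 0.0804 circle [ 0.4659 -0.4095] diam 0.0622
blob 1301 px 227.0 381.0 min [ 0.595 -0.459  0.012] max [ 0.702 -0.347  0.023]
   rim z 0.0211 circle [ 0.65   -0.4028] diam 0.0728
rimblob 1146 ((0.5179350972175598, -0.051145389676094055), (0.17548885941505432, 0.20084266364574432), 10.85391139
[... 281 characters left out ...]
x 370.0 182.0 min [ 0.318 -0.343  0.012] max [ 0.384 -0.273  0.082]
   rim z 0.0803 circle [ 0.351  -0.3066] diam 0.0622
blob 3783 px 151.0 211.0 min [ 0.778 -0.13   0.012] max [0.943 0.134 0.054]
blob 4055 px 84.0 322.0 min [0.644 0.36  0.012] max [0.726 0.431 0.203]
blob 2732 px 231.0 344.0 min [0.42  0.293 0.012] max [0.486 0.356 0.172]
rimblob 1675 ((0.5131203532218933, -0.04212816804647446), (0.17742420732975006, 0.20423179864883423), 9.974881172180176)
rimblob 868 ((0.6858499050140381, 0.39999160170555115), (0.07204917073249817, 0.05007442831993103), 61.86381530761719)
rimblob 842 ((0.4506227672100067, 0.32781773805618286), (0.06717915087938309, 0.05445042625069618), 33.55974197387695)
```

Run:
```python
from h import *
from scipy.spatial.transform import Rotation as R
res=[]
for n in("scene","side"):
    P=np.load(n+'.npy'); rgb=cv2.imread(f'pics/{n}0.png').max(2)
    x,y,z=P[...,0],P[...,1],P[...,2]
    reg=(x>0.38)&(x<0.68)&(y>-0.2)&(y<0.12)
    g=reg&(z>0.102)&(z<0.125)&(rgb<70); p=P[g]
    c=(p[:,:2]).astype(np.float32); rect=cv2.minAreaRect(c); print(n,'gasket',g.sum(),rect,'z',np.percentile(p[:,2],[5,50,95]).round(4))
    # side walls -> normals
    lo=reg&(z>0.02)&(z<0.085)&(rgb>60); 
    q=P[lo]
    for th in np.radians([rect[2]]):
      for th2 in np.arange(th-.08,th+.081,.01):
        u=q[:,:2]@[np.cos(th2),np.sin(th2)]; v=q[:,:2]@[-np.sin(th2),np.cos(th2)]
        h1=np.histogram(u,np.arange(0,1,.003)); h2=np.histogram(v,np.arange(-.6,.6,.003))
        print(round(np.degrees(th2),1),h1[0].max(),h1[1][h1[0].argmax()].round(3),h2[0].max(),h2[1][h2[0].argmax()].round(3))
    # lid
    l=reg&(z>0.135)&(z<0.27)&(x>0.5)&(x<0.64)&(rgb>60); w=P[l]
    print('lid',len(w),w.min(0),w.max(0))
```

```text
scene gasket 466 ((0.5106661319732666, -0.052754662930965424), (0.15786825120449066, 0.1968824714422226), 12.173783302307129) z [0.1028 0.1065 0.1092]
7.6 197 0.423 328 -0.216
8.2 215 0.42 396 -0.222
8.7 268 0.42 477 -0.228
9.3 304 0.417 534 -0.231
9.9 422 0.417 788 -0.237
10.5 295 0.417 734 -0.243
11.0 487 0.414 761 -0.246
11.6 402 0.414 880 -0.252
12.2 380 0.411 579 -0.258
12.7 315 0.411 586 -0.261
13.3 270 0.408 478 -0.267
13.9 209 0.408 381 -0.273
14.5 182 0.405 322 -0.276
15.0 168 0.402 279 -0.282
15.6 139 0.402 259 -0.288
16.2 131 0.402 235 -0.294
16.8 123 0.396 216 -0.3
lid 1667 [ 0.54495379 -0.13566156  0.13504135] [0.62089671 0.06755033 0.26989614]
side gasket 810 ((0.5117376446723938, -0.044576384127140045), (0.16409088671207428, 0.1977829784154892), 11.024904251098633) z [0.103  0.1077 0.1102]
6.4 97 0.579 342 -0.009
7.0 105 0.501 385 -0.012
7.6 115 0.576 451 -0.015
8.2 135 0.573 547 -0.021
8.7 171 0.573 616 -0.024
9.3 194 0.57 832 -0.03
9.9 246 0.57 928 -0.036
10.5 262 0.567 856 -0.039
11.0 273 0.567 1215 -0.045
11.6 289 0.564 970 -0.051
12.2 158 0.561 902 -0.054
12.7 220 0.561 860 -0.06
13.3 186 0.558 617 -0.066
13.9 151 0.555 593 -0.069
14.5 138 0.555 459 -0.072
15.0 125 0.552 424 -0.078
15.6 109 0.549 365 -0.081
lid 1223 [ 0.54481043 -0.13179047  0.1350489 ] [0.61145767 0.07373341 0.26986074]
```

Run:
```python
from h import *
a=np.radians(11.2);T=np.array([[np.cos(a),np.sin(a)],[-np.sin(a),np.cos(a)]])
for n in("scene","side"):
    P=np.load(n+'.npy'); rgb=cv2.imread(f'pics/{n}0.png').max(2)
    q=(P[...,:2]-[.5146,-.0481])@T.T; X,Y,z=q[...,0],q[...,1],P[...,2]
    for z0 in np.arange(.11,.32,.015):
        s=(abs(z-z0)<.0075)&(X>.03)&(X<.14)&(abs(Y)<.12)
        if s.sum()>5: print(n,z0.round(3),s.sum(),'X',np.percentile(X[s],[2,25,50,75,98]).round(3),'Y',np.percentile(Y[s],[2,98]).round(3),'bright',np.median(rgb[s]))
rgb,d,P,c=pts('wrist'); cv2.imwrite('pics/w0.png',rgb[...,::-1])
a=cv2.imread('pics/scene0.png')[60:300,200:400]; b=cv2.imread('pics/side0.png')[60:300,170:370]
cv2.imwrite('pics/c0.png',cv2.resize(np.hstack([a,b]),None,fx=2,fy=2,interpolation=cv2.INTER_CUBIC))
```

```text
scene 0.11 208 X [0.034 0.062 0.089 0.089 0.09 ] Y [-0.103  0.087] bright 92.0
scene 0.125 116 X [0.081 0.088 0.089 0.09  0.09 ] Y [-0.104  0.094] bright 91.0
scene 0.14 158 X [0.079 0.088 0.089 0.089 0.09 ] Y [-0.103  0.092] bright 63.0
scene 0.155 156 X [0.079 0.087 0.088 0.089 0.089] Y [-0.103  0.091] bright 63.0
scene 0.17 167 X [0.08  0.086 0.087 0.088 0.089] Y [-0.103  0.1  ] bright 64.0
scene 0.185 181 X [0.079 0.085 0.087 0.087 0.088] Y [-0.104  0.097] bright 64.0
scene 0.2 183 X [0.076 0.084 0.086 0.086 0.087] Y [-0.104  0.097] bright 64.0
scene 0.215 187 X [0.077 0.084 0.085 0.085 0.086] Y [-0.104  0.093] bright 64.0
scene 0.23 201 X [0.074 0.083 0.084 0.085 0.085] Y [-0.103  0.096] bright 64.0
scene 0.245 240 X [0.045 0.082 0.083 0.084 0.137] Y [-0.103  0.082] bright 64.0
scene 0.26 280 X [0.04  0.081 0.081 0.082 0.138] Y [-0.103  0.065] bright 93.0
scene 0.275 403 X [0.038 0.05  0.076 0.08  0.137] Y [-0.103  0.048] bright 96.0
scene 0.29 359 X [0.032 0.072 0.075 0.079 0.138] Y [-0.101  0.046] bright 122.0
scene 0.305 254 X [0.031 0.074 0.116 0.13  0.138] Y [0.006 0.051] b
[... 560 characters left out ...]
ide 0.2 118 X [0.075 0.076 0.076 0.077 0.084] Y [-0.023  0.106] bright 85.0
side 0.215 122 X [0.075 0.075 0.076 0.076 0.083] Y [-0.018  0.105] bright 85.0
side 0.23 119 X [0.074 0.074 0.075 0.075 0.081] Y [-0.016  0.106] bright 85.0
side 0.245 172 X [0.044 0.073 0.074 0.077 0.137] Y [-0.015  0.106] bright 84.0
side 0.26 228 X [0.038 0.053 0.073 0.078 0.138] Y [-0.006  0.106] bright 83.0
side 0.275 229 X [0.038 0.052 0.072 0.078 0.138] Y [-0.052  0.105] bright 83.0
side 0.29 245 X [0.034 0.049 0.073 0.077 0.138] Y [-0.052  0.104] bright 100.0
side 0.305 249 X [0.032 0.052 0.062 0.1   0.135] Y [0.024 0.056] bright 40.0
side 0.32 252 X [0.032 0.065 0.082 0.107 0.129] Y [0.024 0.056] bright 35.0
```

View pics/c0.png

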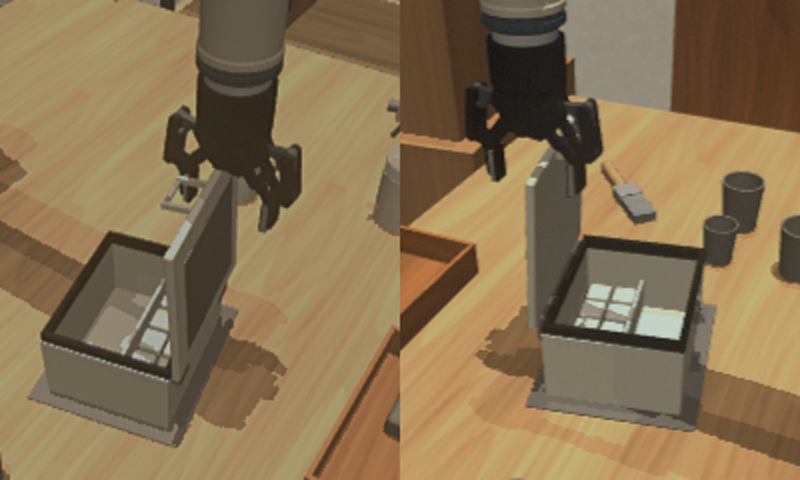

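View pics/w0.png

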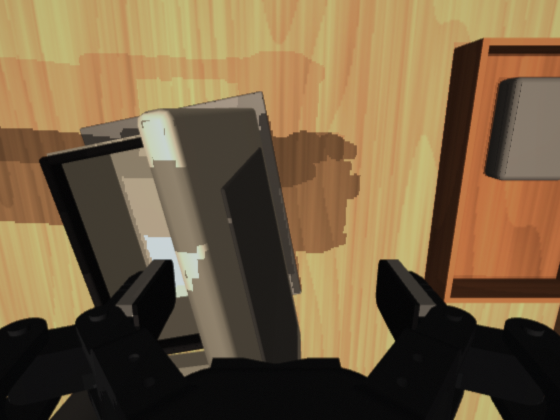

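Run:
```python
from h import *
P=np.load('scene.npy');rgb=cv2.imread('pics/scene0.png').max(2)
for v in range(155,182,3): print(v,[tuple(P[v,u].round(3)) for u in (330,334,338)],rgb[v,330:339:4])
P=np.load('side.npy');
for v in range(130,160,3): print(v,[tuple(P[v,u].round(3)) for u in (213,217,258)])
print(r.get_obs()['clock'])
```

```text
155 [(np.float64(0.641), np.float64(-0.014), np.float64(0.297)), (np.float64(0.649), np.float64(-0.011), np.float64(0.299)), (np.float64(0.653), np.float64(-0.002), np.float64(0.294))] [51 71 54]
158 [(np.float64(0.642), np.float64(-0.014), np.float64(0.29)), (np.float64(0.65), np.float64(-0.013), np.float64(0.293)), (np.float64(0.656), np.float64(-0.006), np.float64(0.291))] [74 53 54]
161 [(np.float64(0.503), np.float64(0.312), np.float64(-0.002)), (np.float64(0.651), np.float64(-0.014), np.float64(0.286)), (np.float64(0.658), np.float64(-0.008), np.float64(0.286))] [172  53  54]
164 [(np.float64(0.643), np.float64(-0.012), np.float64(0.274)), (np.float64(0.649), np.float64(-0.006), np.float64(0.273)), (np.float64(0.655), np.float64(0.001), np.float64(0.27))] [89 58 50]
167 [(np.float64(0.644), np.float64(-0.013), np.float64(0.267)), (np.float64(0.651), np.float64(-0.008), np.float64(0.267)), (np.float64(0.656), np.float64(-0.0), np.float64(0.264))] [74 54 57]
170 [(np.float64(0.644), np.float64(-0.012), np.float64(0.259)), (np.float64(0.651), np.float64(-0.007), np.float64(0.258))
[... 1793 characters left out ...]
-0.393), np.float64(-0.001)), (np.float64(0.644), np.float64(0.011), np.float64(0.251)), (np.float64(0.547), np.float64(0.008), np.float64(0.27))]
151 [(np.float64(0.911), np.float64(-0.371), np.float64(0.001)), (np.float64(0.897), np.float64(-0.375), np.float64(0.002)), (np.float64(0.548), np.float64(0.007), np.float64(0.262))]
154 [(np.float64(0.901), np.float64(-0.354), np.float64(-0.001)), (np.float64(0.888), np.float64(-0.359), np.float64(-0.0)), (np.float64(0.547), np.float64(0.009), np.float64(0.256))]
157 [(np.float64(0.888), np.float64(-0.334), np.float64(0.001)), (np.float64(0.876), np.float64(-0.34), np.float64(0.0)), (np.float64(0.551), np.float64(0.002), np.float64(0.245))]
0.15
```

Run:
```python
from h import *
rgb,d,P,c=pts('wrist')
z=P[...,2]; print('table',np.nanmedian(P[20:60,300:420],axis=(0,1)), 'tray wood',P[380,520],P[100,350],P[200,400])
for u,v in((165,275),(160,268),(392,275),(400,290),(420,320),(130,300),(175,120),(200,200),(60,165)): print(u,v,P[v,u].round(3),d[v,u].round(3))
```

```text
table [6.84008013e-01 1.36111416e-01 2.93023037e-04] tray wood [ 0.66366738 -0.00074359  0.30050104] [6.77827709e-01 7.79791762e-02 3.72314550e-04] [ 0.74065487 -0.03027084  0.00210882]
165 275 [0.557 0.006 0.255] 0.131
160 268 [0.556 0.01  0.257] 0.128
392 275 [0.643 0.009 0.261] 0.124
400 290 [0.642 0.008 0.27 ] 0.115
420 320 [0.644 0.005 0.283] 0.104
130 300 [0.554 0.01  0.28 ] 0.105
175 120 [0.574 0.065 0.286] 0.085
200 200 [0.579 0.043 0.282] 0.094
60 165 [0.422 0.024 0.096] 0.279
```

Careful with the scale: shifts go in shares of 0.6 m and turns go in shares of pi rad. That gives: -0.3 m / 0.6 = -0.5, -0.27 m / 0.6 = -0.45, 78.8 degrees / 180 = 0.4378.

Request:
{"name": "carry_out", "arguments": {
  "moves": [
    {"delta_pos": [0,0,-0.05],"roll": 0,"gripper": 0},
    {"delta_pos": [0,0,-0.1],"roll": 0,"gripper": 0},
    {"delta_pos": [0,0,-0.1667],"roll": 0,"gripper": 0},
    {"delta_pos": [-0.0833,0,-0.1667],"roll": 0.0556,"gripper": 0.3},
    {"delta_pos": [-0.1667,-0.0333,-0.1667],"roll": 0.1111,"gripper": 1},
    {"delta_pos": [-0.25,-0.0667,-0.1667],"roll": 0.1667,"gripper": 1},
    {"delta_pos": [-0.3333,-0.1167,-0.1667],"roll": 0.2222,"gripper": 1},
    {"delta_pos": [-0.4,-0.15,-0.1667],"roll": 0.2778,"gripper": 1},
    {"delta_pos": [-0.45,-0.1833,-0.1667],"roll": 0.3333,"gripper": 1},
    {"delta_pos": [-0.5,-0.2167,-0.1667],"roll": 0.3889,"gripper": 1},
    {"delta_pos": [-0.5,-0.2183,-0.1667],"roll": 0.4378,"gripper": 1},
    {"delta_pos": [-0.5,-0.2183,-0.1667],"roll": 0.4378,"gripper": 1},
    {"delta_pos": [-0.5,-0.2183,-0.1667],"roll": 0.4378,"gripper": 1}
  ]
}}

```text
clock: 1.82
position: [0.4692, -0.2997, 0.2927]
orientation: [0.995, 0.099, -0.0, -0.0]
ft_force: [0.5, 0.0, 0.2]
width: -0.0
grip_force: 0.0
```

Run:
```python
from h import *
o=r.get_obs(); print(o['position'],o['orientation'],o['width'],o['ft_force'])
for n in('scene','side','wrist'):
    rgb,d,P,c=pts(n); p=o['position']
    s=(np.hypot(P[...,0]-p[0],P[...,1]-p[1])<.08)&(P[...,2]>.12)&(P[...,2]<.5)
    q=P[s]; k=np.argsort(q[:,2])[:400:40]; print(n,s.sum(),q[k].round(3).tolist())
    if n=='wrist': cv2.imwrite('pics/w1.png',rgb[...,::-1]); np.save('w1.npy',P)
```

```text
[ 0.46920098 -0.29972286  0.2926698 ] [ 9.95055773e-01  9.93176769e-02 -4.47966342e-05 -7.43389617e-05] -2.8700520908276525e-05 [0.46486252 0.02031754 0.16185912]
scene 3957 [[0.475, -0.305, 0.331], [0.48, -0.303, 0.34], [0.469, -0.313, 0.345], [0.478, -0.307, 0.35], [0.48, -0.301, 0.355], [0.481, -0.298, 0.359], [0.479, -0.312, 0.365], [0.483, -0.311, 0.373], [0.484, -0.313, 0.377], [0.479, -0.295, 0.379]]
side 1356 [[0.469, -0.295, 0.331], [0.461, -0.307, 0.343], [0.478, -0.29, 0.353], [0.459, -0.293, 0.364], [0.471, -0.268, 0.379], [0.451, -0.262, 0.387], [0.457, -0.256, 0.397], [0.458, -0.256, 0.403], [0.461, -0.31, 0.411], [0.48, -0.279, 0.418]]
wrist 55013 [[0.48, -0.302, 0.334], [0.479, -0.293, 0.336], [0.474, -0.291, 0.338], [0.479, -0.293, 0.339], [0.481, -0.3, 0.34], [0.478, -0.307, 0.34], [0.481, -0.303, 0.341], [0.479, -0.294, 0.342], [0.478, -0.309, 0.343], [0.479, -0.311, 0.343]]
```

View pics/w1.png

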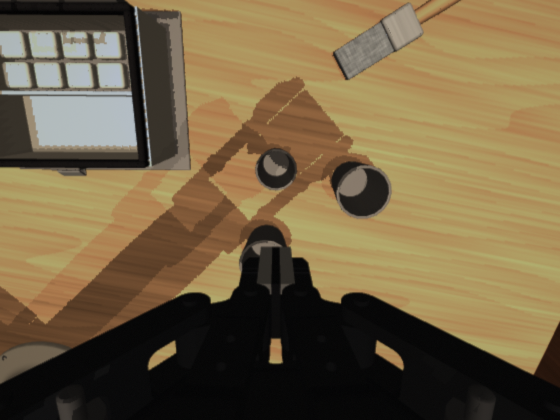

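Run:
```python
from h import *
P=np.load('w1.npy')
for u,v in((257,168),(297,168),(277,148),(277,188),(262,230),(360,165)): print(u,v,P[v,u].round(3))
q=P.reshape(-1,3); 
s=q[(abs(q[:,0]-.469)<.05)&(abs(q[:,1]+.3)<.045)&(q[:,2]>.056)&(q[:,2]<.07)]
rim=s[:,:2];A=np.c_[2*rim,np.ones(len(rim))];w=np.linalg.lstsq(A,(rim**2).sum(1),rcond=None)[0];print(len(s),w[:2],2*np.sqrt(w[2]+w[:2]@w[:2]),np.percentile(s[:,2],98))
```

```text
257 168 [ 0.466 -0.279  0.062]
297 168 [ 0.466 -0.333 -0.   ]
277 148 [ 0.492 -0.299  0.036]
277 188 [ 0.446 -0.308  0.063]
262 230 [ 0.377 -0.301  0.033]
360 165 [ 0.496 -0.397  0.081]
358 [ 0.46890089 -0.30175597] 0.047779430659961056 0.06371922184700658
```

Scaled: 0.15 m / 0.6 = 0.25, 0.12 m / 0.6 = 0.2.

Request:
{"name": "carry_out", "arguments": {
  "moves": [
    {"delta_pos": [0,0,0],"roll": 0,"gripper": 0},
    {"delta_pos": [0,0,0],"roll": 0,"gripper": 0},
    {"delta_pos": [0,0,0],"roll": 0,"gripper": 0},
    {"delta_pos": [0,0,0.1],"roll": 0,"gripper": 0},
    {"delta_pos": [0,0,0.2],"roll": 0,"gripper": 0},
    {"delta_pos": [0,0,0.25],"roll": 0,"gripper": 0},
    {"delta_pos": [0,0,0.25],"roll": 0,"gripper": 0}
  ]
}}

```text
clock: 2.85
position: [0.4676, -0.299, 0.1396]
orientation: [0.995, 0.098, -0.002, -0.002]
ft_force: [-0.3, 0.2, -0.2]
width: 0.0853
grip_force: 0.0
```

Scaled: 0.098 m / 0.6 = 0.1633, 0.002 m / 0.6 = 0.0033.

Request:
{"name": "carry_out", "arguments": {
  "moves": [
    {"delta_pos": [0,0.0033,0.05],"roll": 0,"gripper": 0},
    {"delta_pos": [0,0.0033,0.1],"roll": 0,"gripper": 0},
    {"delta_pos": [0,0.0033,0.1333],"roll": 0,"gripper": 0},
    {"delta_pos": [0,0.0033,0.1633],"roll": 0,"gripper": 0},
    {"delta_pos": [0,0.0033,0.1633],"roll": 0,"gripper": 0}
  ]
}}

```text
clock: 3.48
position: [0.469, -0.3016, 0.0438]
orientation: [0.995, 0.098, -0.001, -0.001]
ft_force: [0.2, -1.1, 0.6]
width: 0.0852
grip_force: 0.0
```

Run:
```python
from h import *
o=r.get_obs(); print(o['position'],o['ft_force'])
a=[]
for n in('scene','side'):
    rgb,d,P,c=pts(n); p=o['position']
    s=(np.hypot(P[...,0]-p[0],P[...,1]-p[1])<.075)&(P[...,2]>.02)
    v,u=np.where(s); print(n,u.min(),u.max(),v.min(),v.max()); cu,cv=int(u[P[s][:,2]<.1].mean()),int(v[P[s][:,2]<.1].mean())
    cv=min(max(cv,100),320);cu=max(cu,100)
    a.append(rgb[cv-100:cv+100,cu-100:cu+100,::-1])
    q=P[s&(rgb.max(2)<75)]; print(np.sort(q[:,2])[::200][:6])
cv2.imwrite('pics/g1.png',cv2.resize(np.hstack(a),None,fx=2,fy=2))
```

```text
[ 0.46895234 -0.30163533  0.04383841] [ 0.22866194 -1.14991085  0.56596122]
scene 89 203 114 307
[0.02004957 0.04167261 0.05938856 0.12839666 0.15243975 0.16607501]
side 311 374 15 187
[0.02028904 0.05209135 0.14797694 0.19509294 0.22483382 0.24437812]
```

View pics/g1.png

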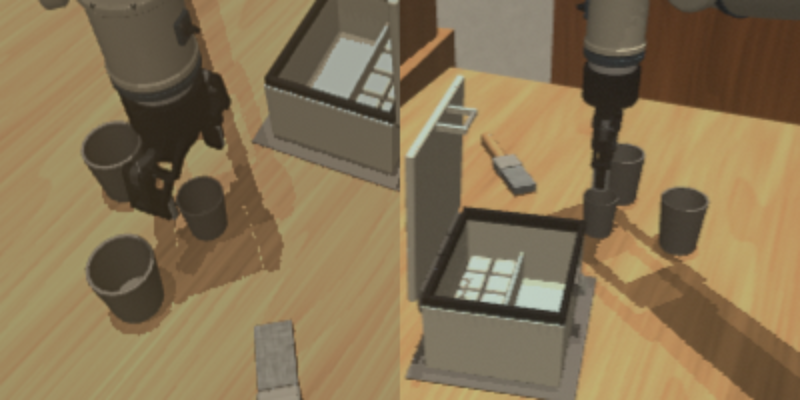

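The crops show the open fingers standing visibly above the small cup, although the reported TCP is 18 mm below its rim. I'll close here to find out which is true.

Request:
{"name": "carry_out", "arguments": {
  "moves": [
    {"delta_pos": [0,0,0],"roll": 0,"gripper": 0.6},
    {"delta_pos": [0,0,0],"roll": 0,"gripper": 0.6},
    {"delta_pos": [0,0,0],"roll": 0,"gripper": 0.6},
    {"delta_pos": [0,0,0],"roll": 0,"gripper": 0.6}
  ]
}}

```text
clock: 4.08
position: [0.4694, -0.302, 0.0449]
orientation: [0.995, 0.098, 0.0, 0.0]
ft_force: [0.2, 0.2, 0.2]
width: 0.0343
grip_force: 0.0
```

Request:
{"name": "carry_out", "arguments": {
  "moves": [
    {"delta_pos": [0,0,0],"roll": 0,"gripper": 0},
    {"delta_pos": [0,0,0],"roll": 0,"gripper": 0},
    {"delta_pos": [0,0,0],"roll": 0,"gripper": 0},
    {"delta_pos": [0,0,0.0333],"roll": 0,"gripper": 0},
    {"delta_pos": [0,0,0.065],"roll": 0,"gripper": 0},
    {"delta_pos": [0,0,0.065],"roll": 0,"gripper": 0},
    {"delta_pos": [0,0,0.065],"roll": 0,"gripper": 0.6},
    {"delta_pos": [0,0,0.065],"roll": 0,"gripper": 0.6},
    {"delta_pos": [0,0,0.065],"roll": 0,"gripper": 0.6},
    {"delta_pos": [0,0,0.065],"roll": 0,"gripper": 0.6}
  ]
}}

```text
clock: 5.32
position: [0.4701, -0.3023, 0.007]
orientation: [0.995, 0.098, 0.001, 0.001]
ft_force: [-0.4, 2.0, 5.5]
width: 0.0483
grip_force: 62.3
```

Scaled: -0.24 m / 0.6 = -0.4, -0.225 m / 0.6 = -0.375.

Request:
{"name": "carry_out", "arguments": {
  "moves": [
    {"delta_pos": [0,0,-0.0333],"roll": 0,"gripper": 0.6},
    {"delta_pos": [0,0,-0.1],"roll": 0,"gripper": 0.6},
    {"delta_pos": [0,0,-0.1833],"roll": 0,"gripper": 0.6},
    {"delta_pos": [0,0,-0.25],"roll": 0,"gripper": 0.6},
    {"delta_pos": [0.0167,-0.05,-0.2667],"roll": 0,"gripper": 0.6},
    {"delta_pos": [0.0333,-0.1167,-0.2667],"roll": 0,"gripper": 0.6},
    {"delta_pos": [0.05,-0.1833,-0.2667],"roll": 0,"gripper": 0.6},
    {"delta_pos": [0.0667,-0.25,-0.2667],"roll": 0,"gripper": 0.6},
    {"delta_pos": [0.0833,-0.3167,-0.2667],"roll": 0,"gripper": 0.6},
    {"delta_pos": [0.0925,-0.375,-0.2667],"roll": 0,"gripper": 0.6},
    {"delta_pos": [0.0925,-0.4,-0.2667],"roll": 0,"gripper": 0.6},
    {"delta_pos": [0.0925,-0.4,-0.2667],"roll": 0,"gripper": 0.6}
  ]
}}

```text
clock: 6.82
position: [0.4772, -0.0555, 0.1665]
orientation: [0.995, 0.098, 0.0, 0.0]
ft_force: [1.0, -0.6, -1.0]
width: 0.0488
grip_force: 62.1
```

Run:
```python
from h import *
o=r.get_obs(); print(o['position'],o['orientation'],o['ft_force'],o['width'])
a=np.radians(11.2);T=np.array([[np.cos(a),np.sin(a)],[-np.sin(a),np.cos(a)]])
print('tcp in tub',T@(o['position'][:2]-[.5146,-.0481]))
for n in('scene','side'):
    rgb,d,P,c=pts(n); p=o['position']; cv2.imwrite(f'pics/{n}2.png',rgb[...,::-1]); np.save(n+'2.npy',P)
    q=(P[...,:2]-[.5146,-.0481])@T.T; X,Y,z=q[...,0],q[...,1],P[...,2]; m=rgb.max(2)
    cup=(abs(X+.04)<.045)&(abs(Y)<.06)&(z>.135)&(z<.25)
    for z0 in np.arange(.14,.25,.01):
        s=cup&(abs(z-z0)<.005)
        if s.sum()>10: print(n,z0.round(3),s.sum(),'X',X[s].min().round(3),X[s].max().round(3),'Y',Y[s].min().round(3),Y[s].max().round(3))
    print('cup zmin',np.sort(z[cup])[:5])
    # tub inner floor/gasket front at |Y|>0.05
    for Yr in((-.09,-.05),(.05,.09)):
        s=(Y>Yr[0])&(Y<Yr[1])&(z>.1)&(z<.118)&(X<-.04)&(X>-.1); print('front gasket X',np.percentile(X[s],[3,50,97]).round(4) if s.sum() else None,'z',np.percentile(z[s],90) if s.sum() else 0)
        s=(Y>Yr[0])&(Y<Yr[1])&(z>.0)&(z<.04)&(X<.01)&(X>-.078); print('floor X',np.percentile(X[s],[1,99]).round(4) if s.sum() else None)
    for sg in (-1,1):
        s=(sg*Y>.085)&(sg*Y<.115)&(z>.102)&(z<.118)&(abs(X+.02)<.04); print('gasket side',sg,np.percentile(Y[s],[3,50,97]).round(4) if s.sum() else None)
```

```text
[ 0.47718938 -0.05551751  0.16647762] [9.95163232e-01 9.82338430e-02 3.69256476e-04 3.44003919e-04] [ 1.0041544  -0.64393194 -0.9897305 ] 0.04875920212879376
tcp in tub [-3.81388734e-02 -9.81366246e-06]
scene 0.16 27 X -0.055 -0.019 Y -0.022 0.003
scene 0.17 52 X -0.056 -0.018 Y -0.022 0.004
scene 0.18 56 X -0.059 -0.017 Y -0.024 0.022
scene 0.19 76 X -0.052 -0.017 Y -0.024 0.023
scene 0.2 73 X -0.049 -0.016 Y -0.025 0.022
scene 0.21 85 X -0.05 -0.015 Y -0.036 0.027
scene 0.22 119 X -0.058 -0.013 Y -0.04 0.029
scene 0.23 61 X -0.047 -0.027 Y -0.041 0.03
scene 0.24 52 X -0.044 -0.027 Y -0.04 0.031
cup zmin [0.15829894 0.15863359 0.15891469 0.15949239 0.15981141]
front gasket X [-0.0842 -0.0796 -0.0766] z 0.10821764463503787
floor X None
front gasket X [-0.052  -0.0498 -0.0495] z 0.10760008949342706
floor X [-0.0775  0.008 ]
gasket side -1 [-0.0991 -0.0962 -0.0915]
gasket side 1 [0.0881 0.0918 0.0972]
side 0.16 23 X -0.059 -0.019 Y 0.002 0.024
side 0.17 68 X -0.059 -0.019 Y 0.004 0.025
side 0.18 72 X -0.061 -0.019 Y 0.002 0.025
side 0.19 74 X -0.061 -0.015 Y 0.005 0.027
side 0.2 82 X -0.062 -0.015 Y -0.023 0.027
side 0.21 93 X -0.063 -0.016 Y -0.023 0.036
side 0.22 125 X -0.064 -0.014 Y -0.028 0.039
side 0.23 53 X -0.048 -0.027 Y -0.028 0.039
side 0.24 46 X -0.049 -0.028 Y -0.025 0.039
cup zmin [0.1597502  0.16063578 0.16153593 0.16172472 0.16209434]
front gasket X [-0.0839 -0.0757 -0.0515] z 0.1093032285613725
floor X [-0.0629  0.0098]
front gasket X [-0.0837 -0.0807 -0.0761] z 0.11044118483623097
floor X None
gasket side -1 [-0.0935 -0.0886 -0.0858]
gasket side 1 [0.094  0.099  0.1016]
```

Scaled: 0.148 m / 0.6 = 0.2467, 0.14 m / 0.6 = 0.2333.

Request:
{"name": "carry_out", "arguments": {
  "moves": [
    {"delta_pos": [-0.005,0,0.05],"roll": 0,"gripper": 0.6},
    {"delta_pos": [-0.005,0,0.1],"roll": 0,"gripper": 0.6},
    {"delta_pos": [-0.005,0,0.15],"roll": 0,"gripper": 0.6},
    {"delta_pos": [-0.005,0,0.2],"roll": 0,"gripper": 0.6},
    {"delta_pos": [-0.005,0,0.2333],"roll": 0,"gripper": 0.6},
    {"delta_pos": [-0.005,0,0.2467],"roll": 0,"gripper": 0.6},
    {"delta_pos": [-0.005,0,0.2467],"roll": 0,"gripper": 0.6},
    {"delta_pos": [-0.005,0,0.2467],"roll": 0,"gripper": 0.6}
  ]
}}

```text
clock: 7.92
position: [0.4752, -0.0566, 0.0191]
orientation: [0.995, 0.098, 0.001, 0.0]
ft_force: [0.3, 0.6, -0.1]
width: 0.0482
grip_force: 62.1
```

Scaled: 0.003 m / 0.6 = 0.005, 0.001 m / 0.6 = 0.0017.

Request:
{"name": "carry_out", "arguments": {
  "moves": [
    {"delta_pos": [0,0,0.0017],"roll": 0,"gripper": 0.6},
    {"delta_pos": [0,0,0.0033],"roll": 0,"gripper": 0.6},
    {"delta_pos": [0,0,0.005],"roll": 0,"gripper": 0.6},
    {"delta_pos": [0,0,0.005],"roll": 0,"gripper": 0.6}
  ]
}}

```text
clock: 8.43
position: [0.4742, -0.0563, 0.0147]
orientation: [0.995, 0.098, -0.0, -0.0]
ft_force: [0.1, 0.0, 0.4]
width: 0.0482
grip_force: 62.1
```

Scaled: 0.002 m / 0.6 = 0.0033, 0.0015 m / 0.6 = 0.0025.

Request:
{"name": "carry_out", "arguments": {
  "moves": [
    {"delta_pos": [0,0,0.0017],"roll": 0,"gripper": 0.6},
    {"delta_pos": [0,0,0.0025],"roll": 0,"gripper": 0.6},
    {"delta_pos": [0,0,0.0033],"roll": 0,"gripper": 0.6},
    {"delta_pos": [0,0,0.0033],"roll": 0,"gripper": 0.6}
  ]
}}

```text
clock: 8.93
position: [0.4742, -0.0563, 0.0127]
orientation: [0.995, 0.098, -0.0, -0.0]
ft_force: [-0.1, 0.3, 0.1]
width: 0.0487
grip_force: 62.1
```

Scaled: 0.001 m / 0.6 = 0.0017, 0.0005 m / 0.6 = 0.0008.

Request:
{"name": "carry_out", "arguments": {
  "moves": [
    {"delta_pos": [0,0,0.0008],"roll": 0,"gripper": 0.6},
    {"delta_pos": [0,0,0.0017],"roll": 0,"gripper": 0.6},
    {"delta_pos": [0,0,0.0017],"roll": 0,"gripper": 0.6}
  ]
}}

```text
clock: 9.3
position: [0.4745, -0.0563, 0.0121]
orientation: [0.995, 0.098, 0.0, 0.0]
ft_force: [-0.7, 0.0, 1.8]
width: 0.0484
grip_force: 62.3
```

Scaled: -0.28 m / 0.6 = -0.4667, -0.22 m / 0.6 = -0.3667.

Request:
{"name": "carry_out", "arguments": {
  "moves": [
    {"delta_pos": [0,0,0],"roll": 0,"gripper": 0.35},
    {"delta_pos": [0,0,0],"roll": 0,"gripper": 0.2},
    {"delta_pos": [0,0,0],"roll": 0,"gripper": 0.15},
    {"delta_pos": [0,0,0],"roll": 0,"gripper": 0.15},
    {"delta_pos": [0,0,-0.0333],"roll": 0,"gripper": 0.15},
    {"delta_pos": [0,0,-0.0833],"roll": 0,"gripper": 0.15},
    {"delta_pos": [0,0,-0.1667],"roll": 0,"gripper": 0.15},
    {"delta_pos": [0,0,-0.2667],"roll": 0,"gripper": 0.5},
    {"delta_pos": [0,0,-0.3667],"roll": 0,"gripper": 1},
    {"delta_pos": [0,0,-0.4667],"roll": 0,"gripper": 1},
    {"delta_pos": [0,0,-0.4667],"roll": 0,"gripper": 1},
    {"delta_pos": [0,0,-0.4667],"roll": 0,"gripper": 1}
  ]
}}

```text
clock: 10.8
position: [0.4744, -0.0564, 0.2914]
orientation: [0.995, 0.098, -0.0, -0.0]
ft_force: [0.5, 0.4, -0.4]
width: 0.0002
grip_force: 0.0
```

Run:
```python
from h import *
o=r.get_obs(); print(o['position'],o['ft_force'],o['width'])
a=[]
for n in('scene','side'):
    rgb,d,P,c=pts(n); np.save(n+'3.npy',P)
    a.append(rgb[60:300,200:400,::-1] if n=='scene' else rgb[60:300,170:370,::-1])
cv2.imwrite('pics/p3.png',cv2.resize(np.hstack(a),None,fx=2,fy=2))
```

```text
[ 0.47437379 -0.05636536  0.29142992] [ 0.52173352  0.37406066 -0.40582886] 0.00017625428959181975
```

View pics/p3.png

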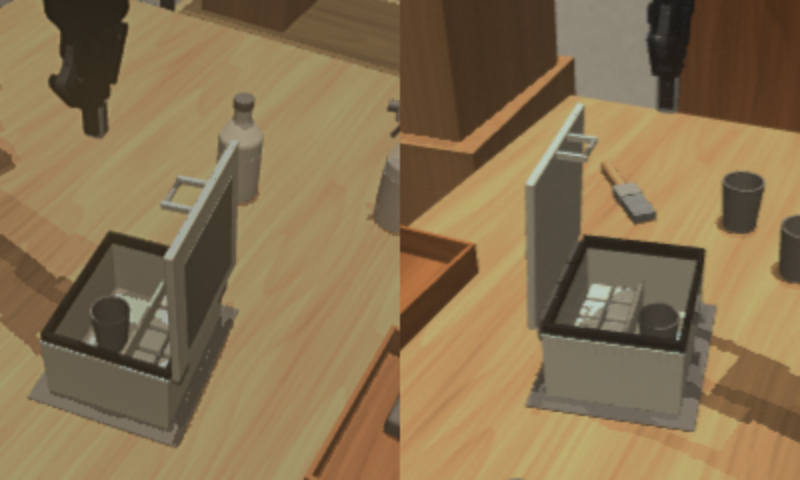

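The cup stands upright in the front compartment, at about (110,322) in the left crop. Next I go behind the lid with closed fingers.

Scaled: 0.17 m / 0.6 = 0.2833, 0.066 m / 0.6 = 0.11.

Request:
{"name": "carry_out", "arguments": {
  "moves": [
    {"delta_pos": [0,0,-0.05],"roll": 0,"gripper": 1},
    {"delta_pos": [0.0667,0,-0.05],"roll": 0,"gripper": 1},
    {"delta_pos": [0.1333,0,-0.05],"roll": 0,"gripper": 1},
    {"delta_pos": [0.2,0,-0.05],"roll": 0,"gripper": 1},
    {"delta_pos": [0.25,0,-0.05],"roll": 0,"gripper": 1},
    {"delta_pos": [0.2833,0,-0.05],"roll": 0,"gripper": 1},
    {"delta_pos": [0.2833,0,0],"roll": 0,"gripper": 1},
    {"delta_pos": [0.2833,0,0.05],"roll": 0,"gripper": 1},
    {"delta_pos": [0.2833,0,0.0917],"roll": 0,"gripper": 1},
    {"delta_pos": [0.2833,0,0.11],"roll": 0,"gripper": 1},
    {"delta_pos": [0.2833,0,0.11],"roll": 0,"gripper": 1}
  ]
}}

```text
clock: 12.28
position: [0.6404, -0.0233, 0.2242]
orientation: [0.995, 0.098, -0.001, -0.0]
ft_force: [-0.7, 0.9, -0.2]
width: -0.0004
grip_force: 0.0
```

Scaled: -0.033 m / 0.6 = -0.055, -0.03 m / 0.6 = -0.05.

Request:
{"name": "carry_out", "arguments": {
  "moves": [
    {"delta_pos": [-0.0167,0,0],"roll": 0,"gripper": 1},
    {"delta_pos": [-0.0333,0,0],"roll": 0,"gripper": 1},
    {"delta_pos": [-0.0433,0,0],"roll": 0,"gripper": 1},
    {"delta_pos": [-0.05,0,0],"roll": 0,"gripper": 1},
    {"delta_pos": [-0.055,0,0],"roll": 0,"gripper": 1},
    {"delta_pos": [-0.055,0,0],"roll": 0,"gripper": 1}
  ]
}}

```text
clock: 13.02
position: [0.6086, -0.0298, 0.2258]
orientation: [0.995, 0.098, 0.0, 0.0]
ft_force: [-0.3, 0.1, -0.8]
width: 0.0
grip_force: 0.0
```

Run:
```python
import numpy as np
d=.160
for t in np.r_[1.5,1.45:0.1:-.05]:
    X=.082-d*np.cos(t)+.01*np.sin(t)+.011; z=.0645+d*np.sin(t)+.01*np.cos(t)
    print(round(t,2),round(X-.0957,4),round(.2255-z,4))
```

```text
1.5 -0.004 0.0007
1.45 -0.0121 0.001
1.4 -0.02 0.0016
1.35 -0.028 0.0027
1.3 -0.0359 0.0042
1.25 -0.0437 0.006
1.2 -0.0514 0.0083
1.15 -0.0589 0.0109
1.1 -0.0664 0.0139
1.05 -0.0736 0.0172
1.0 -0.0807 0.021
0.95 -0.0876 0.025
0.9 -0.0943 0.0295
0.85 -0.1008 0.0342
0.8 -0.107 0.0393
0.75 -0.113 0.0446
0.7 -0.1186 0.0503
0.65 -0.124 0.0562
0.6 -0.1291 0.0624
0.55 -0.1339 0.0688
0.5 -0.1383 0.0755
0.45 -0.1424 0.0824
0.4 -0.1462 0.0895
0.35 -0.1496 0.0967
0.3 -0.1526 0.1042
0.25 -0.1553 0.1117
0.2 -0.1575 0.1194
0.15 -0.1594 0.1272
```

Scaled: -0.02 m / 0.6 = -0.0333, -0.004 m / 0.6 = -0.0067.

Request:
{"name": "carry_out", "arguments": {
  "moves": [
    {"delta_pos": [-0.0067,0,0.0017],"roll": 0,"gripper": 1},
    {"delta_pos": [-0.0133,0,0.0017],"roll": 0,"gripper": 1},
    {"delta_pos": [-0.02,0,0.0017],"roll": 0,"gripper": 1},
    {"delta_pos": [-0.0267,0,0.0022],"roll": 0,"gripper": 1},
    {"delta_pos": [-0.0333,0,0.0027],"roll": 0,"gripper": 1}
  ]
}}

```text
clock: 13.65
position: [0.5888, -0.0336, 0.2241]
orientation: [0.995, 0.098, 0.0, -0.0]
ft_force: [0.5, -0.3, -1.5]
width: 0.0001
grip_force: 0.5
```

```bash
cat >> h.py <<'E'
def lid():
    a=np.radians(11.2);T=np.array([[np.cos(a),np.sin(a)],[-np.sin(a),np.cos(a)]])
    o=r.get_obs(); print('t',o['clock'],'tcp',T@(o['position'][:2]-[.5146,-.0481]),o['position'][2],'F',o['ft_force'].round(2))
    for n in('scene','side'):
        rgb,d,P,c=pts(n); q=(P[...,:2]-[.5146,-.0481])@T.T; X,Y,z=q[...,0],q[...,1],P[...,2]
        s=(X<.1)&(X>-.12)&(abs(Y)>.05)&(abs(Y)<.1)&(z>.119)&(z<.3)
        X,z=X[s],z[s]
        if len(X)<30: print(n,'few',len(X)); continue
        th=np.arctan2(z-.103,.082-X); rr=np.hypot(z-.103,.082-X); k=rr>.08
        print(n,len(X),'theta',np.percentile(th[k],[5,25,50,75,95]).round(3),'rmax',np.percentile(rr,98).round(3))
E
python3 -c "
from h import *
lid()"
```

```text
t 13.65 tcp [ 0.07558924 -0.00021527] 0.22413225635987774 F [ 0.54 -0.28 -1.49]
scene 1120 theta [1.431 1.46  1.477 1.493 1.515] rmax 0.183
side 585 theta [1.403 1.406 1.408 1.411 1.444] rmax 0.185
```

Scaled: -0.1183 m / 0.6 = -0.1972, -0.1139 m / 0.6 = -0.1898.

Request:
{"name": "carry_out", "arguments": {
  "moves": [
    {"delta_pos": [-0.0133,0,0.0017],"roll": 0,"gripper": 1},
    {"delta_pos": [-0.0267,0,0.0043],"roll": 0,"gripper": 1},
    {"delta_pos": [-0.0395,0,0.0073],"roll": 0,"gripper": 1},
    {"delta_pos": [-0.0523,0,0.0112],"roll": 0,"gripper": 1},
    {"delta_pos": [-0.065,0,0.0155],"roll": 0,"gripper": 1},
    {"delta_pos": [-0.0773,0,0.0205],"roll": 0,"gripper": 1},
    {"delta_pos": [-0.0893,0,0.026],"roll": 0,"gripper": 1},
    {"delta_pos": [-0.1012,0,0.0323],"roll": 0,"gripper": 1},
    {"delta_pos": [-0.1127,0,0.039],"roll": 0,"gripper": 1},
    {"delta_pos": [-0.1238,0,0.0465],"roll": 0,"gripper": 1},
    {"delta_pos": [-0.1347,0,0.0543],"roll": 0,"gripper": 1},
    {"delta_pos": [-0.145,0,0.0628],"roll": 0,"gripper": 1},
    {"delta_pos": [-0.155,0,0.0717],"roll": 0,"gripper": 1},
    {"delta_pos": [-0.1643,0,0.0812],"roll": 0,"gripper": 1},
    {"delta_pos": [-0.1733,0,0.091],"roll": 0,"gripper": 1},
    {"delta_pos": [-0.1818,0,0.1013],"roll": 0,"gripper": 1},
    {"delta_pos": [-0.1898,0,0.112],"roll": 0,"gripper": 1},
    {"delta_pos": [-0.1972,0,0.1232],"roll": 0,"gripper": 1}
  ]
}}

```text
clock: 16.0
position: [0.4727, -0.0567, 0.1498]
orientation: [0.995, 0.098, -0.0, -0.0]
ft_force: [0.2, -0.2, 0.9]
width: -0.0
grip_force: 0.2
```

```bash
python3 -c "
from h import *
lid()"
```

```text
t 16.0 tcp [-0.0427757  -0.00025913] 0.14978815526736114 F [ 0.18 -0.16  0.87]
scene 2335 theta [0.553 0.566 0.583 0.603 0.95 ] rmax 0.216
side 1371 theta [0.548 0.565 0.59  0.62  0.958] rmax 0.22
```

Scaled: 0.0465 m / 0.6 = 0.0775, 0.0439 m / 0.6 = 0.0732.

Request:
{"name": "carry_out", "arguments": {
  "moves": [
    {"delta_pos": [-0.0068,0,0.0115],"roll": 0,"gripper": 1},
    {"delta_pos": [-0.0132,0,0.0233],"roll": 0,"gripper": 1},
    {"delta_pos": [-0.0188,0,0.0353],"roll": 0,"gripper": 1},
    {"delta_pos": [-0.0238,0,0.0478],"roll": 0,"gripper": 1},
    {"delta_pos": [-0.0262,0,0.0542],"roll": 0,"gripper": 1},
    {"delta_pos": [-0.0283,0,0.0603],"roll": 0,"gripper": 1},
    {"delta_pos": [-0.03,0,0.0667],"roll": 0,"gripper": 1},
    {"delta_pos": [-0.032,0,0.0732],"roll": 0,"gripper": 1},
    {"delta_pos": [-0.0333,0,0.0775],"roll": 0,"gripper": 1},
    {"delta_pos": [-0.0333,0,0.0775],"roll": 0,"gripper": 1}
  ]
}}

```text
clock: 17.35
position: [0.4532, -0.0605, 0.1035]
orientation: [0.995, 0.098, -0.0, -0.0]
ft_force: [0.3, -0.3, 0.2]
width: -0.0001
grip_force: 0.0
```

```bash
python3 -c "
from h import *
lid()"
```

```text
t 17.35 tcp [-0.06258995 -0.00023849] 0.10351033494593401 F [ 0.32 -0.34  0.22]
scene 1929 theta [0.231 0.245 0.26  0.28  0.712] rmax 0.195
side 1499 theta [0.239 0.249 0.273 0.302 0.728] rmax 0.197
```

Scaled: -0.0195 m / 0.6 = -0.0325, -0.012 m / 0.6 = -0.02.

Request:
{"name": "carry_out", "arguments": {
  "moves": [
    {"delta_pos": [0,0,-0.0167],"roll": 0,"gripper": 1},
    {"delta_pos": [-0.0167,0,-0.02],"roll": 0,"gripper": 1},
    {"delta_pos": [-0.0325,0,-0.0167],"roll": 0,"gripper": 1},
    {"delta_pos": [-0.0325,0,-0.0083],"roll": 0,"gripper": 1},
    {"delta_pos": [-0.0325,0,-0.0033],"roll": 0,"gripper": 1},
    {"delta_pos": [-0.0325,0,0.0017],"roll": 0,"gripper": 1},
    {"delta_pos": [-0.0325,0,0.0067],"roll": 0,"gripper": 1},
    {"delta_pos": [-0.0325,0,0.0117],"roll": 0,"gripper": 1},
    {"delta_pos": [-0.0325,0,0.0167],"roll": 0,"gripper": 1},
    {"delta_pos": [-0.0325,0,0.0167],"roll": 0,"gripper": 1}
  ]
}}

```text
clock: 18.7
position: [0.4341, -0.0642, 0.0934]
orientation: [0.995, 0.098, -0.0, -0.0]
ft_force: [-0.3, -0.5, 0.3]
width: -0.0002
grip_force: 0.0
```

Scaled: 0.003 m / 0.6 = 0.005, 0.002 m / 0.6 = 0.0033.

Request:
{"name": "carry_out", "arguments": {
  "moves": [
    {"delta_pos": [0,0,0.0017],"roll": 0,"gripper": 1},
    {"delta_pos": [0,0,0.0033],"roll": 0,"gripper": 1},
    {"delta_pos": [0,0,0.005],"roll": 0,"gripper": 1},
    {"delta_pos": [0,0,0.005],"roll": 0,"gripper": 1}
  ]
}}

```text
clock: 19.2
position: [0.4342, -0.0642, 0.0907]
orientation: [0.995, 0.098, -0.0, -0.0]
ft_force: [0.5, -0.2, 0.5]
width: 0.0001
grip_force: 0.0
```

Scaled: 0.002 m / 0.6 = 0.0033, 0.001 m / 0.6 = 0.0017.

Request:
{"name": "carry_out", "arguments": {
  "moves": [
    {"delta_pos": [0,0,0.0017],"roll": 0,"gripper": 1},
    {"delta_pos": [0,0,0.0033],"roll": 0,"gripper": 1},
    {"delta_pos": [0,0,0.0033],"roll": 0,"gripper": 1}
  ]
}}

```text
clock: 19.58
position: [0.4342, -0.0642, 0.0886]
orientation: [0.995, 0.098, -0.0, -0.0]
ft_force: [-0.2, 0.2, -0.1]
width: -0.0
grip_force: 0.0
```

Scaled: 0.002 m / 0.6 = 0.0033, 0.001 m / 0.6 = 0.0017.

Request:
{"name": "carry_out", "arguments": {
  "moves": [
    {"delta_pos": [0,0,0.0017],"roll": 0,"gripper": 1},
    {"delta_pos": [0,0,0.0033],"roll": 0,"gripper": 1},
    {"delta_pos": [0,0,0.0033],"roll": 0,"gripper": 1}
  ]
}}

```text
clock: 19.95
position: [0.4342, -0.0642, 0.0866]
orientation: [0.995, 0.098, -0.0, -0.0]
ft_force: [-1.2, 0.1, 0.4]
width: -0.0002
grip_force: 0.0
```

Scaled: 0.002 m / 0.6 = 0.0033, 0.001 m / 0.6 = 0.0017.

Request:
{"name": "carry_out", "arguments": {
  "moves": [
    {"delta_pos": [0,0,0.0017],"roll": 0,"gripper": 1},
    {"delta_pos": [0,0,0.0033],"roll": 0,"gripper": 1},
    {"delta_pos": [0,0,0.0033],"roll": 0,"gripper": 1}
  ]
}}

```text
clock: 20.32
position: [0.4343, -0.0643, 0.0849]
orientation: [0.995, 0.098, 0.0, 0.0]
ft_force: [0.1, 1.4, 0.5]
width: -0.0006
grip_force: 0.6
```

Scaled: 0.002 m / 0.6 = 0.0033, 0.001 m / 0.6 = 0.0017.

Request:
{"name": "carry_out", "arguments": {
  "moves": [
    {"delta_pos": [0,0,0.0017],"roll": 0,"gripper": 1},
    {"delta_pos": [0,0,0.0033],"roll": 0,"gripper": 1},
    {"delta_pos": [0,0,0.0033],"roll": 0,"gripper": 1}
  ]
}}

```text
clock: 20.7
position: [0.4341, -0.0643, 0.0828]
orientation: [0.995, 0.098, -0.0, 0.0]
ft_force: [-2.1, 0.1, 2.5]
width: 0.0001
grip_force: 1.3
```

Request:
{"name": "carry_out", "arguments": {
  "moves": [
    {"delta_pos": [0,0,0.0017],"roll": 0,"gripper": 1},
    {"delta_pos": [0,0,0.0033],"roll": 0,"gripper": 1},
    {"delta_pos": [0,0,0.0033],"roll": 0,"gripper": 1}
  ]
}}

```text
clock: 21.08
position: [0.4342, -0.0643, 0.0807]
orientation: [0.995, 0.098, -0.0, 0.0]
ft_force: [-1.9, 0.6, 4.2]
width: -0.0001
grip_force: 1.7
```

Scaled: 0.0015 m / 0.6 = 0.0025, 0.001 m / 0.6 = 0.0017.

Request:
{"name": "carry_out", "arguments": {
  "moves": [
    {"delta_pos": [0,0,0.0017],"roll": 0,"gripper": 1},
    {"delta_pos": [0,0,0.0025],"roll": 0,"gripper": 1},
    {"delta_pos": [0,0,0.0025],"roll": 0,"gripper": 1}
  ]
}}

```text
clock: 21.45
position: [0.4342, -0.0643, 0.0797]
orientation: [0.995, 0.098, -0.0, 0.0]
ft_force: [-3.8, -0.9, 6.9]
width: 0.0003
grip_force: 3.1
```

Scaled: 0.001 m / 0.6 = 0.0017, 0.0005 m / 0.6 = 0.0008.

Request:
{"name": "carry_out", "arguments": {
  "moves": [
    {"delta_pos": [0,0,0.0008],"roll": 0,"gripper": 1},
    {"delta_pos": [0,0,0.0017],"roll": 0,"gripper": 1},
    {"delta_pos": [0,0,0.0017],"roll": 0,"gripper": 1}
  ]
}}

```text
clock: 21.82
position: [0.4341, -0.0644, 0.0789]
orientation: [0.995, 0.098, 0.0, 0.0]
ft_force: [-5.2, -0.8, 7.6]
width: 0.0002
grip_force: 3.7
```

Scaled: 0.001 m / 0.6 = 0.0017, 0.0005 m / 0.6 = 0.0008.

Request:
{"name": "carry_out", "arguments": {
  "moves": [
    {"delta_pos": [0,0,0.0008],"roll": 0,"gripper": 1},
    {"delta_pos": [0,0,0.0017],"roll": 0,"gripper": 1},
    {"delta_pos": [0,0,0.0017],"roll": 0,"gripper": 1}
  ]
}}

```text
clock: 22.2
position: [0.4341, -0.0644, 0.0782]
orientation: [0.995, 0.098, -0.0, 0.0]
ft_force: [-5.5, -0.7, 9.7]
width: 0.0001
grip_force: 4.4
```

Scaled: 0.001 m / 0.6 = 0.0017, -0.0005 m / 0.6 = -0.0008.

Request:
{"name": "carry_out", "arguments": {
  "moves": [
    {"delta_pos": [-0.0008,0,0.0008],"roll": 0,"gripper": 1},
    {"delta_pos": [-0.0008,0,0.0017],"roll": 0,"gripper": 1},
    {"delta_pos": [-0.0008,0,0.0017],"roll": 0,"gripper": 1}
  ]
}}

```text
clock: 22.58
position: [0.434, -0.0644, 0.0772]
orientation: [0.995, 0.098, 0.001, 0.0]
ft_force: [-4.3, 0.5, 7.8]
width: 0.0
grip_force: 4.1
```

Scaled: 0.0008 m / 0.6 = 0.0013, 0.0004 m / 0.6 = 0.0007.

Request:
{"name": "carry_out", "arguments": {
  "moves": [
    {"delta_pos": [-0.0005,0,0.0007],"roll": 0,"gripper": 1},
    {"delta_pos": [-0.0005,0,0.0013],"roll": 0,"gripper": 1},
    {"delta_pos": [-0.0005,0,0.0013],"roll": 0,"gripper": 1}
  ]
}}

```text
clock: 22.95
position: [0.4339, -0.0644, 0.0764]
orientation: [0.995, 0.098, 0.001, 0.0]
ft_force: [-3.9, -0.1, 7.9]
width: -0.0003
grip_force: 3.8
```

Scaled: 0.0008 m / 0.6 = 0.0013, 0.0004 m / 0.6 = 0.0007.

Request:
{"name": "carry_out", "arguments": {
  "moves": [
    {"delta_pos": [0,0,0.0007],"roll": 0,"gripper": 1},
    {"delta_pos": [0,0,0.0013],"roll": 0,"gripper": 1},
    {"delta_pos": [0,0,0.0013],"roll": 0,"gripper": 1}
  ]
}}

```text
clock: 23.32
position: [0.4339, -0.0644, 0.0756]
orientation: [0.995, 0.098, 0.001, 0.0]
ft_force: [-3.5, -1.0, 7.9]
width: -0.0004
grip_force: 3.9
```

Scaled: 0.0008 m / 0.6 = 0.0013, 0.0004 m / 0.6 = 0.0007.

Request:
{"name": "carry_out", "arguments": {
  "moves": [
    {"delta_pos": [0,0,0.0007],"roll": 0,"gripper": 1},
    {"delta_pos": [0,0,0.0013],"roll": 0,"gripper": 1},
    {"delta_pos": [0,0,0.0013],"roll": 0,"gripper": 1}
  ]
}}

```text
clock: 23.7
position: [0.4338, -0.0644, 0.0748]
orientation: [0.995, 0.098, 0.001, 0.0]
ft_force: [-3.2, 0.5, 6.8]
width: -0.0
grip_force: 4.0
```

Request:
{"name": "carry_out", "arguments": {
  "moves": [
    {"delta_pos": [0,0,0.0007],"roll": 0,"gripper": 1},
    {"delta_pos": [0,0,0.0013],"roll": 0,"gripper": 1},
    {"delta_pos": [0,0,0.0013],"roll": 0,"gripper": 1}
  ]
}}

```text
clock: 24.08
position: [0.4338, -0.0644, 0.0742]
orientation: [0.995, 0.098, 0.001, 0.0]
ft_force: [-4.3, -0.1, 8.9]
width: -0.0005
grip_force: 4.5
```

Scaled: 0.0008 m / 0.6 = 0.0013, 0.0004 m / 0.6 = 0.0007.

Request:
{"name": "carry_out", "arguments": {
  "moves": [
    {"delta_pos": [0,0,0.0007],"roll": 0,"gripper": 1},
    {"delta_pos": [0,0,0.0013],"roll": 0,"gripper": 1},
    {"delta_pos": [0,0,0.0013],"roll": 0,"gripper": 1}
  ]
}}

```text
clock: 24.45
position: [0.4338, -0.0644, 0.0737]
orientation: [0.995, 0.098, 0.001, 0.0]
ft_force: [-5.5, 1.4, 9.3]
width: 0.0001
grip_force: 5.2
```

Scaled: 0.0008 m / 0.6 = 0.0013, 0.0004 m / 0.6 = 0.0007.

Request:
{"name": "carry_out", "arguments": {
  "moves": [
    {"delta_pos": [0,0,0.0007],"roll": 0,"gripper": 1},
    {"delta_pos": [0,0,0.0013],"roll": 0,"gripper": 1},
    {"delta_pos": [0,0,0.0013],"roll": 0,"gripper": 1}
  ]
}}

```text
clock: 24.82
position: [0.4337, -0.0645, 0.0729]
orientation: [0.995, 0.098, 0.001, 0.0]
ft_force: [-5.6, 0.4, 10.6]
width: -0.0002
grip_force: 5.4
```

Scaled: 0.0006 m / 0.6 = 0.001, 0.0003 m / 0.6 = 0.0005.

Request:
{"name": "carry_out", "arguments": {
  "moves": [
    {"delta_pos": [0,0,0.0005],"roll": 0,"gripper": 1},
    {"delta_pos": [0,0,0.001],"roll": 0,"gripper": 1},
    {"delta_pos": [0,0,0.001],"roll": 0,"gripper": 1}
  ]
}}

```text
clock: 25.2
position: [0.4337, -0.0645, 0.0724]
orientation: [0.995, 0.098, 0.001, 0.0]
ft_force: [-6.3, -0.0, 11.4]
width: -0.0005
grip_force: 5.5
```

Request:
{"name": "carry_out", "arguments": {
  "moves": [
    {"delta_pos": [0,0,0.0005],"roll": 0,"gripper": 1},
    {"delta_pos": [0,0,0.0012],"roll": 0,"gripper": 1},
    {"delta_pos": [0,0,0.0012],"roll": 0,"gripper": 1}
  ]
}}

```text
clock: 25.58
position: [0.4337, -0.0645, 0.072]
orientation: [0.995, 0.098, 0.001, 0.0]
ft_force: [-6.0, 1.1, 13.1]
width: 0.0
grip_force: 6.3
```

Scaled: 0.0006 m / 0.6 = 0.001, 0.0003 m / 0.6 = 0.0005.

Request:
{"name": "carry_out", "arguments": {
  "moves": [
    {"delta_pos": [0,0,0.0005],"roll": 0,"gripper": 1},
    {"delta_pos": [0,0,0.001],"roll": 0,"gripper": 1},
    {"delta_pos": [0,0,0.001],"roll": 0,"gripper": 1}
  ]
}}

```text
clock: 25.95
position: [0.4337, -0.0645, 0.0716]
orientation: [0.995, 0.098, 0.001, 0.0]
ft_force: [-7.3, 0.4, 14.6]
width: -0.0001
grip_force: 6.8
```

Scaled: -0.004 m / 0.6 = -0.0067, -0.001 m / 0.6 = -0.0017.

Request:
{"name": "carry_out", "arguments": {
  "moves": [
    {"delta_pos": [0,0,-0.0017],"roll": 0,"gripper": 1},
    {"delta_pos": [0,0,-0.0033],"roll": 0,"gripper": 1},
    {"delta_pos": [0,0,-0.005],"roll": 0,"gripper": 1},
    {"delta_pos": [0,0,-0.0067],"roll": 0,"gripper": 1},
    {"delta_pos": [0,0,-0.0067],"roll": 0,"gripper": 1}
  ]
}}

```text
clock: 26.58
position: [0.4335, -0.0643, 0.0731]
orientation: [0.995, 0.098, -0.0, -0.0]
ft_force: [0.4, 0.1, 0.0]
width: 0.0003
grip_force: 0.0
```

Scaled: -0.2 m / 0.6 = -0.3333, -0.15 m / 0.6 = -0.25.

Request:
{"name": "carry_out", "arguments": {
  "moves": [
    {"delta_pos": [0,0,-0.0167],"roll": 0,"gripper": 1},
    {"delta_pos": [0,0,-0.0667],"roll": 0,"gripper": 1},
    {"delta_pos": [0,0,-0.15],"roll": 0,"gripper": 1},
    {"delta_pos": [0,0,-0.25],"roll": 0,"gripper": 1},
    {"delta_pos": [0,0,-0.3333],"roll": 0,"gripper": 1},
    {"delta_pos": [0,0,-0.3333],"roll": 0,"gripper": 1},
    {"delta_pos": [0,0,-0.3333],"roll": 0,"gripper": 1},
    {"delta_pos": [0,0,-0.3333],"roll": 0,"gripper": 1}
  ]
}}

```text
clock: 27.58
position: [0.433, -0.0643, 0.2719]
orientation: [0.995, 0.098, -0.001, -0.0]
ft_force: [-0.7, 0.2, -0.1]
width: 0.0002
grip_force: 0.0
```

Run:
```python
from h import *
a=np.radians(11.2);T=np.array([[np.cos(a),np.sin(a)],[-np.sin(a),np.cos(a)]])
im=[]
for n in('scene','side'):
    rgb,d,P,c=pts(n); q=(P[...,:2]-[.5146,-.0481])@T.T; X,Y,z=q[...,0],q[...,1],P[...,2]
    s=(abs(Y)<.09)&(X>-.095)&(X<.07)&(z>.09)&(z<.16)
    p=np.polyfit(X[s],z[s],1); print(n,s.sum(),'slope->theta',-p[0],'z at front',np.polyval(p,-.083),'rear',np.polyval(p,.07))
    im.append(rgb[60:300,200:400,::-1] if n=='scene' else rgb[60:300,170:370,::-1])
print(r.get_obs()['position'],r.get_obs()['clock'])
cv2.imwrite('pics/p4.png',cv2.resize(np.hstack(im),None,fx=2,fy=2))
```

```text
scene 3627 slope->theta -0.011668813566156937 z at front 0.11083064291159098 rear 0.11261597138721298
side 3082 slope->theta -0.01376455219255703 z at front 0.11203793060841165 rear 0.11414390709387287
[ 0.43306788 -0.06431603  0.27210806] 27.675
```

View pics/p4.png

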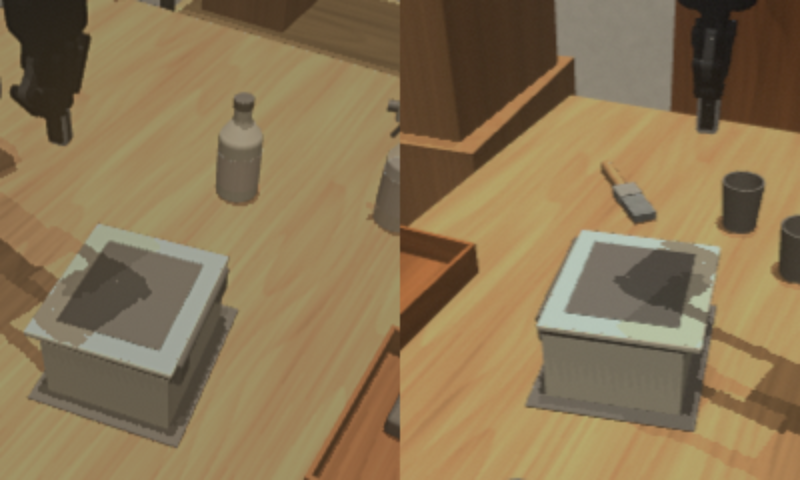

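The lid is down on its own at about -0.012 rad, which is within the latched range. The robot is clear of everything.

```bash
python3 -c "
from rig import r
print(r.hand_in())"
```

```text
the job is handed in; nothing more can be done
None
```

The job is handed in: the cup stands upright in the front compartment, and the lid stayed down by itself at about -0.012 rad after a press reading at most 16.4 N between steps.

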